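# Find the lead-cored press plate by its weight and lay it in the tray

## Robot

A 6-joint arm with a two-finger parallel gripper is mounted at the origin on a cart in front of the work surface, level with it; the furniture and walls round the work are solid. World frame = base frame: x ahead of the robot, y to its left, z up, the work surface at z = 0. Lengths are in m, angles in degrees, forces in N, time in s.
With the tool pointing down it reaches from about 0.4 to 0.825 m from the base axis. Payload 7 kg.
Tool frame: the origin (TCP) lies on the centre line of the jaws, within the pads' length; the fingertips stand 19 mm ahead of it and the grasp point (between the pads) is the TCP; z points along the fingers, y is the line along which they close (so a half turn about z gives the same grasp; the last joint's range is limited). The gripper opens to 88 mm and grips with 3 to 60 N. Pads are 19 mm wide; open, the fingers measure 130 mm over their backs; the gripper's body (78 mm by 193 mm) begins 47 mm behind the grasp point.
Start: joints at [-59.868, 20.546, 0.682, 0, -70.136, -16.507], TCP at [0.159, -0.656, 0.246] pointing down, gripper open.
Joint ranges: [-176.03, 176.03], [-82.01, 121.73], [-58.28, 71.71], [-173.87, 95.51], [-174.79, -0.11], [-173.66, 173.66]. Speed limits (degrees/s): [136.94, 136.94, 172.46, 180, 180, 180].

## Interface

Orientations are given as [roll, pitch, yaw] about the fixed x, y, z axes, in that order (R = Rz(yaw) Ry(pitch) Rx(roll)).
In Python, from plant import get_state, capture, close_job gives the robot as it stands.
- The arm moves only by the tool apply_moves, never from a script. Its argument "targets" is a list of rows, each a list of 7 numbers: the opening, from 0 (shut) to 1 (fully open), then the shift along the tool's x, y, z normalised to -1 to 1, where 1 is 1000 mm, then the turn, a rotation vector about the tool's x, y, z normalised to -1 to 1, where 1 is 90 degrees. In form: [[claw, tx, ty, tz, ax, ay, az], ...]. A call has 1 to 20 rows; each row shifts and turns the commanded pose from where the row before left it, along the tool's axes as they then stand; what a row does not reach is not made up. A row lasts 1/12 s, in which the tool goes at most 41.7 mm and 7.16 degrees, less where a joint would pass 70% of its speed; a pose out of reach is approached as far as the arm can. A call with a number of a shift or a turn outside -1 to 1 is refused whole. A call with a gripper value outside its range is refused whole. The fingers move at their own pace and stop on an object; "newtons" is the grip in N (left out, the last holds). Time passes only in rows, so rows that do not move let the fingers close. It gives the time, the measured TCP pose, the force, the opening and the grip force at its end, in the units of the state.
- get_state(): the state, without advancing time (a new reading comes with each control period).
- capture(name): name is "scene" or "top" or "wrist"; returns a dict with "frame" (384x512x3 uint8, red, green, blue), "range_z" (384x512 float32, m along the optical axis (not along the pixel's ray), 0 where there is no reading), "camera_matrix" (3x3 intrinsics, pixels), "T" (4x4, takes a point from camera to world coordinates). Camera axes: x right, y down, z forward; pixel columns grow to the right and rows downward; lengths in m; the calibration is good to about 2 mm. The wrist camera is an equidistant fisheye: a pixel r from the principal point sees the ray r / f radians off the axis. A picture is of the moment at which its call begins.
- close_job(): hands the job in; it is judged then, once.
The state is a dict: "time_s": time; "joints": joint angles; "qd": joint speeds; "joint_torque": joint torques, N m; "tcp_pos": TCP position; "eef_rot": TCP orientation; "contact_force": force on the tool from outside, world axes, zero at the start; "moment": the same for the moment, N m; "gripper_width": finger opening in m; "gripper_force": force on a finger pad.
Only numpy, scipy, OpenCV 4.12 (cv2) and the standard library are available. Lean on these libraries where they do the work, as an engineer would, in place of code of your own. Each camera call takes 0.05 s, during which the arm holds its last target. There are 200 camera calls.

## Task

Three press plates that look alike sit on pairs of locating dowels in the rack, but one of them has a lead core and is more than twice as heavy as the others. Find it by feeling their weight, draw it straight up off its dowels, and lay it down gently, flat in the empty steel tray. Keep every plate level, leave the other two fully seated on their dowels, and do not disturb the beaker standing at the back of the rack.

Things in the scene. Friction and masses are not known exactly. Their poses are not given: they have to be found in the camera images.
- rack: fixed white board 152 x 306 x 12 mm (x, y, z), origin at underside centre, z up. Three pairs of upright steel dowels, 8 mm thick, 30 mm tall above the board, at x = +-43 mm, y = +95, 0, -95 mm in its frame, a pair for each plate. A seated plate rests flat on the board, its origin 12 mm above the rack's; it is free of the dowels when raised over 30 mm.
- plate_a: left (rack y = +95 mm) plate, aluminium block 116 x 64 x 24 mm (x, y, z); origin: underside centre, z up. Black bar handle along its y above the centre (of mass too): 12 mm thick (x), 56 long (y), 14 high, bar centre 58 mm above the underside; 8 mm posts at y = +-20 mm, open space between bar and plate. Two 10 mm through holes at x = +-43 mm (1 mm play round the dowels).
- plate_b: middle (rack y = 0) plate, aluminium block 116 x 64 x 24 mm (x, y, z); origin: underside centre, z up. Same shape and handle as plate_a. Nothing outside shows the weight: any of the three may be the heavy one, anew each time. Light ones weigh 180 to 220 g, the heavy one 520 to 640 g.
- plate_c: right (rack y = -95 mm) plate, aluminium block 116 x 64 x 24 mm (x, y, z); origin: underside centre, z up. Same shape and handle as plate_a; same possible weights as plate_b.
- tray: the fixed empty steel tray with a dark pad, 180 x 130 x 16 mm (x, y, z) outside, walls 4 mm thick, inner floor 5 mm above its origin, which is the centre of its underside; its long side is its x, z up.
- beaker_d: a loose clear beaker, 65 x 70 x 90 mm, standing on the bench behind the rack; origin at the centre of its base, z up. Leave it alone.

How it is judged (in metres and radians):
On the way:
1. one plate has been drawn up level, clear of its dowels (((z of plate_a in the frame of rack above 0.045 m and angle between plate_a's own z axis and vertical below 0.15 rad) or (z of plate_b in the frame of rack above 0.045 m and angle between plate_b's own z axis and vertical below 0.15 rad) or (z of plate_c in the frame of rack above 0.045 m and angle between plate_c's own z axis and vertical below 0.15 rad))), for 0.1 s.
At the end, for the whole second after the job is handed in: heavy plate at rest flat (3 deg) on the tray floor, centre within 50 mm of the tray centre, the tray carrying over 3.5 N; the other two on their own dowels, under 2.5 mm off the board and within 4 mm and 3 deg of their places; beaker within 20 mm of its start (contact force between tray and anything else above 3.5 N and distance of beaker_d from where it was at the start of the episode below 0.02 m and ((horizontal distance between plate_a and tray below 0.05 m and z of plate_a in the frame of tray between 0.002 and 0.008 m and angle between each of plate_a, plate_b, plate_c's own z axis and vertical below 0.05 rad and linear speed of plate_a below 0.02 m/s and z of each of plate_b, plate_c in the frame of rack below 0.0145 m and x of plate_b in the frame of rack between -0.004 and 0.004 m and y of plate_b in the frame of rack between -0.004 and 0.004 m and x of plate_c in the frame of rack between -0.004 and 0.004 m and y of plate_c in the frame of rack between -0.099 and -0.091 m) or (horizontal distance between plate_b and tray below 0.05 m and z of plate_b in the frame of tray between 0.002 and 0.008 m and angle between each of plate_b, plate_a, plate_c's own z axis and vertical below 0.05 rad and linear speed of plate_b below 0.02 m/s and z of each of plate_a, plate_c in the frame of rack below 0.0145 m and x of plate_a in the frame of rack between -0.004 and 0.004 m and y of plate_a in the frame of rack between 0.091 and 0.099 m and x of plate_c in the frame of rack between -0.004 and 0.004 m and y of plate_c in the frame of rack between -0.099 and -0.091 m) or (horizontal distance between plate_c and tray below 0.05 m and z of plate_c in the frame of tray between 0.002 and 0.008 m and angle between each of plate_c, plate_a, plate_b's own z axis and vertical below 0.05 rad and linear speed of plate_c below 0.02 m/s and z of each of plate_a, plate_b in the frame of rack below 0.0145 m and x of plate_a in the frame of rack between -0.004 and 0.004 m and y of plate_a in the frame of rack between 0.091 and 0.099 m and x of plate_b in the frame of rack between -0.004 and 0.004 m and y of plate_b in the frame of rack between -0.004 and 0.004 m))); the robot touches nothing.
It fails at once if a plate is tilted by more than 0.2 rad (11 degrees) (angle between any of plate_a, plate_b, plate_c's own z axis and vertical above 0.2 rad).
It fails at once if the beaker is pushed more than 20 mm away or tipped (distance of beaker_d from where it was at the start of the episode above 0.02 m or angle between beaker_d's own z axis and vertical above 0.3 rad).
It fails at once if a plate is dropped or slammed into the tray (over 0.35 m/s just above its floor, or over 60 N on it) (contact force between tray and anything else above 60 N or (horizontal distance between plate_a and tray below 0.1 m and z of plate_a in the frame of tray below 0.03 m and linear speed of plate_a above 0.35 m/s) or (horizontal distance between plate_b and tray below 0.1 m and z of plate_b in the frame of tray below 0.03 m and linear speed of plate_b above 0.35 m/s) or (horizontal distance between plate_c and tray below 0.1 m and z of plate_c in the frame of tray below 0.03 m and linear speed of plate_c above 0.35 m/s)).
It also fails if it takes over 58 s, if anything falls off the work surface, if the arm or the gripper's body presses on something with over 40 N, if the wrist force passes 120 N, or if a joint passes its speed limit or range.

## Working session

There is one attempt and no reset: what is moved stays moved. The work goes in short steps, Python scripts to look and compute and a tool call to move; the robot and the scene stay as the last step left them, time stands still between calls to the robot, and variables do not carry over. Pictures are saved under pics/ and viewed, at most 10 in all, crops included, and the job is handed in when it is done.

Besides the shell and the picture viewer there is one more tool, called after "Emit:" as name([rows], argument=value, ...), one row to a line, values as JSON. apply_moves: Moves the arm, as the interface text tells. Scaled input: -1 to 1 covers 1000 mm each way for a shift and 90 degrees each way for a turn. Its arguments: {"type":"object","properties":{"targets":{"type":"array","items":{"type":"array","items":{"type":"number"}}},"newtons":{"type":"number"}},"required":["targets"]}

```bash
mkdir -p pics; python3 - <<'E'
from plant import *
import cv2,numpy as np
s=get_state();print(s)
for n in("scene","top"):
    c=capture(n);np.savez(n+".npz",**c);cv2.imwrite(f"pics/{n}.png",cv2.resize(c["frame"][:,:,::-1],(800,600)));print(c["camera_matrix"],c["T"])
E
```

```text
{'time_s': 0.0, 'joints': array([-5.98696522e+01,  2.05891153e+01,  6.34613853e-01, -1.98208495e-02,
       -7.01324383e+01, -1.65055891e+01]), 'qd': array([ 0.0480476 , -0.00410591, -0.08224926,  0.11092322, -0.00430496,
        0.01567906]), 'joint_torque': array([ 7.48235880e-05, -5.82715237e+01,  2.93063557e+01,  6.99765980e+00,
        6.99490993e-03, -1.30438784e-04]), 'tcp_pos': array([ 0.15886978, -0.65559313,  0.24465614]), 'eef_rot': array([ 1.79911349e+02, -6.83750428e-03, -1.66381986e+02]), 'contact_force': array([ 1.12883841, -0.26364633, -0.04568645]), 'moment': array([-0.03441493, -0.01890946,  0.03591293]), 'gripper_force': 0.0, 'gripper_width': 0.08786121673815665}
[[470.15230642   0.         253.20070058]
 [  0.         470.15230642 197.61817595]
 [  0.           0.           1.        ]] [[-0.688602   -0.51684097  0.50862825 -0.02735607]
 [-0.72490373  0.47275451 -0.50101672  0.66778451]
 [ 0.01848967 -0.71370763 -0.70019965  0.82702717]
 [ 0.          0.          0.          1.        ]]
[[450.35523499   0.         247.11124821]
 [  0.         450.35523499 198.11313388]
 [  0.           0.           1.        ]] [[-0.02696045 -0.98853876  0.14854044  0.43488411]
 [-0.99928484  0.02271065 -0.03023296  0.12515982]
 [ 0.026513   -0.1492493  -0.98844408  0.95750198]
 [ 0.          0.          0.          1.        ]]
```

View pics/top.png

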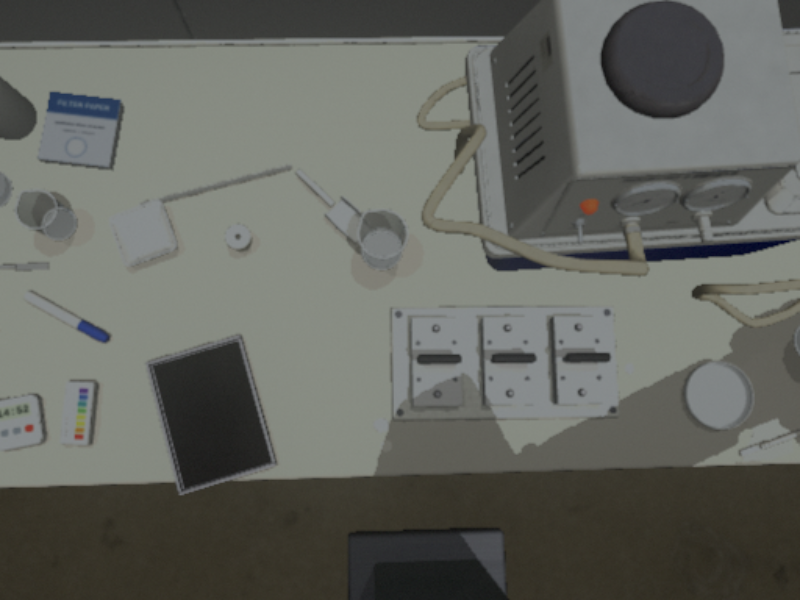

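View pics/scene.png

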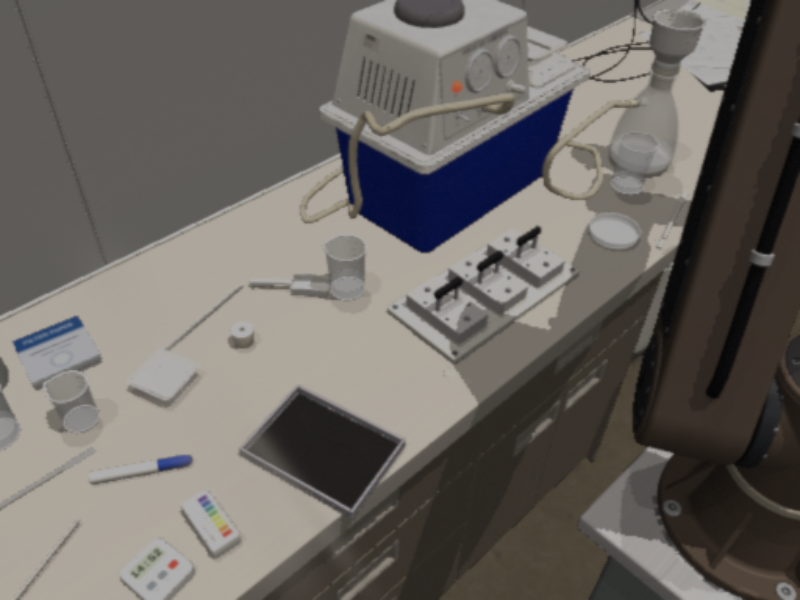

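The top view shows the rack corners near (391,307), (619,307), (618,417) and (391,418). The tray corners are near (150,362), (240,337), (275,463) and (181,492), and the handles are near (438,358), (513,358) and (587,357). The beaker is near (380,245), and the blue bath stands behind plates b and c.

```bash
cat > h.py <<'E'
import numpy as np
def cloud(c):
    K,T,d=c["camera_matrix"],c["T"],c["range_z"]
    v,u=np.mgrid[:384,:512]
    p=np.stack([(u-K[0,2])/K[0,0]*d,(v-K[1,2])/K[1,1]*d,d],-1)
    return p@T[:3,:3].T+T[:3,3]
def onz(c,u,v,z):
    K,T=c["camera_matrix"],c["T"]
    r=T[:3,:3]@[(u-K[0,2])/K[0,0],(v-K[1,2])/K[1,1],1]
    return T[:3,3]+r*(z-T[2,3])/r[2]
E
python3 - <<'E'
from h import *
import cv2
np.set_printoptions(precision=4,suppress=True)
c=np.load("top.npz");P=cloud(c);f=c["frame"]
def pl(l,z):
    q=np.array([onz(c,u*.64,v*.64,z) for u,v in l]);print(q[:,:2].tolist(),q.mean(0));return q
pl([(391,307),(619,307),(618,417),(391,418)],.012)
pl([(150,362),(240,337),(275,463),(181,492)],.014)
X,Y,Z=P[...,0],P[...,1],P[...,2]
box=np.zeros(Z.shape,bool);box[190:270,245:400]=1
m=box&(Z>.065)&(Z<.09)&(f.max(2)<70)
n,L,s,ce=cv2.connectedComponentsWithStats(m.astype(np.uint8))
for i in range(1,n):
    if s[i,4]>20:
        q=P[L==i]; (cx,cy),wh,a=cv2.minAreaRect(q[:,:2].astype(np.float32)); print("handle",s[i,4],cx,cy,wh,a,np.median(q[:,2]))
m=np.zeros(Z.shape,bool);m[190:275,240:410]=1
m2=m&(Z>.03)&(Z<.045)
n,L,s,ce=cv2.connectedComponentsWithStats(m2.astype(np.uint8))
for i in range(1,n):
    if s[i,4]>200:
        q=P[L==i]; print("plate",s[i,4],cv2.minAreaRect(q[:,:2].astype(np.float32)),np.median(q[:,2]))
r=m&(Z>.006)&(Z<.018); q=P[r];print("rack",cv2.minAreaRect(q[:,:2].astype(np.float32)),np.median(q[:,2]))
t=np.zeros(Z.shape,bool);t[205:325,85:185]=1
q=P[t&(f.max(2)<60)&(Z>-.01)];print("trayfloor",cv2.minAreaRect(q[:,:2].astype(np.float32)),np.median(q[:,2]))
# obstacles
for y0 in np.arange(-.25,.45,.05):
    k=(Y>y0)&(Y<y0+.05)&(X>.3)
    print(round(y0,2),[ (round(float(X[k&(Z>h)&(Z<.7)].min()),3) if (k&(Z>h)&(Z<.7)).any() else None) for h in(.08,.11,.15,.25)])
k=(Z>.02)&(Z<.12);k[:130]=0;k[185:]=0;k[:,:220]=0;k[:,262:]=0;print("beaker",P[k].min(0),P[k].max(0))
s=np.load("scene.npz");Q=cloud(s);X,Y,Z=Q[...,0],Q[...,1],Q[...,2]
for y0 in np.arange(-.25,.2,.05):
    k=(Y>y0)&(Y<y0+.05)&(X>.3)&(X<1);k[:,440:]=0
    print(round(y0,2),[ (round(float(X[k&(Z>h)&(Z<.7)].min()),3) if (k&(Z>h)&(Z<.7)).any() else None) for h in(.08,.11,.15,.25)])
E
```

```text
[[0.5803279409013558, 0.0894946239599529], [0.5731685330478313, -0.22347791644412554], [0.42423722748566606, -0.21066340651337348], [0.43114765872976185, 0.09367440598451952]] [ 0.5022 -0.0627  0.012 ]
[[0.5133858280347912, 0.41215705612215736], [0.5439579748055895, 0.2932768591822636], [0.3771162742239857, 0.2471100194797211], [0.3437980953168248, 0.36852359522519695]] [0.4446 0.3303 0.014 ]
handle 140 0.5036079287528992 0.03407664969563484 (0.05349772423505783, 0.010236211121082306) 88.4825210571289 0.0762942752561182
handle 140 0.5033016204833984 -0.060835618525743484 (0.0531492605805397, 0.010462718084454536) 88.58089447021484 0.07659157474284362
handle 147 0.500964879989624 -0.1548755168914795 (0.053008198738098145, 0.010234294459223747) 88.3427734375 0.0760571583829478
plate 1600 ((0.5042566657066345, 0.0325603112578392), (0.06480438262224197, 0.11575882136821747), 89.12232208251953) 0.03589705783081404
plate 1611 ((0.5020549893379211, -0.06206198036670685), (0.06492577493190765, 0.11568355560302734), 89.09458923339844) 0.03597262540828616
plate 1616 ((0.5007267594337463, -0.15
[... 473 characters left out ...]
.1 [0.501, 0.563, 0.563, 0.563]
-0.05 [0.504, 0.568, 0.568, 0.568]
-0.0 [0.504, 0.591, 0.591, 0.591]
0.05 [0.606, 0.606, 0.606, 0.606]
0.1 [0.631, None, None, None]
0.15 [0.977, None, None, None]
0.2 [0.976, None, None, None]
0.25 [0.976, None, None, None]
0.3 [0.977, None, None, None]
0.35 [0.977, None, None, None]
0.4 [0.976, None, None, None]
beaker [0.6309 0.0683 0.02  ] [0.6952 0.132  0.0939]
-0.25 [0.599, 0.599, 0.599, 0.599]
-0.2 [0.576, 0.576, 0.576, 0.576]
-0.15 [0.56, 0.56, 0.56, 0.56]
-0.1 [0.561, 0.561, 0.561, 0.561]
-0.05 [0.568, 0.568, 0.568, 0.568]
-0.0 [0.59, 0.59, 0.59, 0.59]
0.05 [0.605, 0.605, 0.605, 0.605]
0.1 [0.631, 0.974, 0.974, 0.975]
0.15 [0.972, 0.973, 0.973, 0.973]
```

```bash
python3 - <<'E'
from h import *
import cv2
np.set_printoptions(precision=4,suppress=True)
for n in("top","scene"):
    c=np.load(n+".npz");P=cloud(c);X,Y,Z=P[...,0],P[...,1],P[...,2]
    k0=(X>.53)&(X<.8)&(Y>-.25)&(Y<.12)
    if n=="scene":k0[:,440:]=0
    for x in np.arange(.54,.74,.02):
        k=k0&(X>=x)&(X<x+.02)&(Z>.1)
        if k.any(): print(n,round(x,2),k.sum(),"z",np.percentile(Z[k],[0,5,50,95,100]),"y",Y[k].min(),Y[k].max())
c=np.load("top.npz");f=c["frame"]
t=np.zeros(f.shape[:2],np.uint8);t[212:318,94:178]=1
m=((f.max(2)<60)&(t>0)).astype(np.uint8)
m=cv2.morphologyEx(m,cv2.MORPH_OPEN,np.ones((5,5)))
n,L,s,ce=cv2.connectedComponentsWithStats(m);i=1+s[1:,4].argmax()
q=cloud(c)[L==i];print("pad",s[i],cv2.minAreaRect(q[:,:2].astype(np.float32)),np.median(q[:,2]))
cv2.imwrite("pics/dbg.png",cv2.resize(f[140:290,230:420,::-1],(760,600)))
E
```

```text
top 0.56 674 z [0.2795 0.3022 0.315  0.3226 0.3251] y -0.15481498367985105 -0.021024605413598574
top 0.58 384 z [0.2628 0.2688 0.3204 0.3237 0.3257] y -0.15833063712955722 0.01850236847929497
top 0.6 1743 z [0.1005 0.1423 0.221  0.3179 0.3225] y -0.24947388649188398 0.06703803536439763
top 0.62 4829 z [0.1002 0.219  0.2919 0.3441 0.3602] y -0.2499175214736062 0.06816925508419473
top 0.64 3238 z [0.2049 0.2213 0.3581 0.3655 0.3682] y -0.24994088809191592 0.06228271729924753
top 0.66 2666 z [0.2028 0.2201 0.364  0.3662 0.3685] y -0.24981606832562167 0.04892622508006711
top 0.68 2966 z [0.2044 0.2211 0.3643 0.3817 0.3893] y -0.24992180033587066 0.035483200844965146
top 0.7 2795 z [0.2045 0.2207 0.3647 0.388  0.3905] y -0.24977338891327003 0.021618375611997823
top 0.72 2593 z [0.2041 0.2219 0.3652 0.3875 0.3907] y -0.24994933228997976 0.012733562234147247
scene 0.56 291 z [0.2642 0.2759 0.3106 0.3205 0.3228] y -0.15020605976029178 -0.019179497785898558
scene 0.58 155 z [0.2582 0.2623 0.3154 0.3214 0.3227] y -0.22380585052633772 0.018784113687534965
scene 0.6 1852 z [0.1003 0.1197 0.1925 0.3091 0.321 ] y -0.24968117422000347 0.0700994493499778
scene 0.62 3487 z [0.1    0.1142 0.2663 0.3407 0.3592] y -0.24995662871439717 0.06949220029372094
scene 0.64 1313 z [0.1    0.1382 0.3418 0.3632 0.3657] y -0.24999880844437739 0.0634875033206086
scene 0.66 926 z [0.1001 0.127  0.3132 0.3639 0.3653] y -0.24996053282751163 0.047225735309382455
scene 0.68 1052 z [0.1012 0.1347 0.3295 0.3783 0.3876] y -0.24962052749949915 0.03583443071784498
scene 0.7 974 z [0.1004 0.129  0.3251 0.385  0.3881] y -0.2487518886640756 0.023403335988961715
scene 0.72 926 z [0.1    0.1308 0.3017 0.3834 0.3873] y -0.24808468191229283 0.015708826364255746
pad [  99  220   73   91 4600] ((0.4621756970882416, 0.26569604873657227), (0.16909284889698029, 0.25637954473495483), 15.447786331176758) 0.005303764049944537
```

View pics/dbg.png

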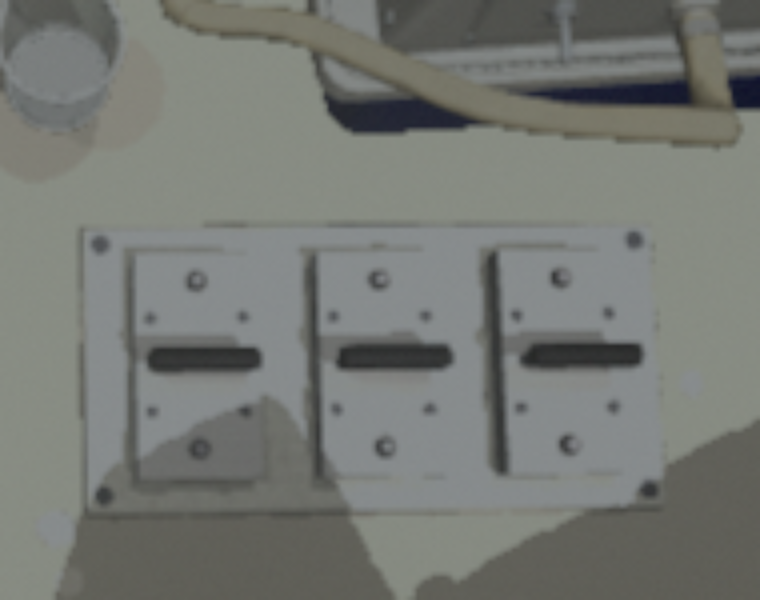

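The crop shows plates with bars at about (205,358), (395,356) and (582,355), each bar lying along world y. The tan hose hangs in front of the blue bath at x≈0.56–0.60, z≈0.26–0.32. Gripping across the bar's thickness would drive the 193 mm gripper body into the bath. I'll close along y on the bar ends instead, with the tool leaned back towards the robot.

```bash
cat >> h.py <<'E'
from scipy.spatial.transform import Rotation as Ro
def go(target=None,rpy=None):
    from plant import get_state
    s=get_state();R=Ro.from_euler("xyz",s["eef_rot"],degrees=True);p=s["tcp_pos"]
    print("t",round(s["time_s"],2),"p",p.round(4),"rpy",s["eef_rot"].round(2),"F",s["contact_force"].round(2),"j",s["joints"].round(0))
    if rpy is not None: print("rotvec(90deg units)",((R.inv()*Ro.from_euler("xyz",rpy,degrees=True)).as_rotvec()/(np.pi/2)).round(4))
    if target is not None:
        d=R.inv().apply(np.array(target)-p);print("tool shift",d.round(4),"rows>=",np.linalg.norm(d)/.0417)
E
python3 - <<'E'
from h import *
np.set_printoptions(precision=4,suppress=True)
R=Ro.from_euler("y",-0)
# target orientation: tool y ~ world y, lean back 15deg
zt=Ro.from_euler("z",-0.9,degrees=True)
B=zt.as_matrix()@np.array([[-1,0,0],[0,1,0],[0,0,-1.]])
for th in(0,15):
    M=Ro.from_matrix(B)*Ro.from_euler("y",-th,degrees=True)
    print(th,M.as_euler("xyz",degrees=True),M.as_matrix()[:,2]);go(None,M.as_euler("xyz",degrees=True))
for n in("top","scene"):
    c=np.load(n+".npz");P=cloud(c);X,Y,Z=P[...,0],P[...,1],P[...,2];k0=c["range_z"]>0
    if n=="scene":k0[:,465:]=0
    for x in np.arange(.1,.75,.1):
        o=[]
        for y in np.arange(-.8,-.1,.1):
            k=k0&(X>=x)&(X<x+.1)&(Y>=y)&(Y<y+.1);o.append(round(float(Z[k].max()),2) if k.any() else None)
        print(n,round(x,1),o)
E
```

```text
0 [180.    0.  179.1] [ 0.  0. -1.]
t 0.1 p [ 0.1589 -0.6556  0.2447] rpy [ 179.91   -0.01 -166.38] F [0.   0.34 0.48] j [-60.  21.   1.  -0. -70. -17.]
rotvec(90deg units) [ 0.0009 -0.0002  0.1613]
15 [180.   15.  179.1] [ 0.2588 -0.0041 -0.9659]
t 0.1 p [ 0.1589 -0.6556  0.2447] rpy [ 179.91   -0.01 -166.38] F [0.   0.34 0.48] j [-60.  21.   1.  -0. -70. -17.]
rotvec(90deg units) [ 0.022  -0.166   0.1603]
top 0.1 [-0.78, -0.79, -0.79, -0.78, -0.79, -0.79, -0.34]
top 0.2 [-0.79, -0.79, -0.79, -0.79, -0.79, -0.79, -0.79]
top 0.3 [None, None, None, 0.01, 0.01, 0.01, 0.01]
top 0.4 [None, None, None, 0.01, 0.02, 0.02, 0.08]
top 0.5 [None, None, None, 0.02, 0.17, 0.14, 0.32]
top 0.6 [None, None, None, 0.14, 0.26, 0.37, 0.39]
top 0.7 [None, None, None, None, 0.25, 0.37, 0.39]
scene 0.1 [None, None, None, None, None, -0.79, -0.71]
scene 0.2 [None, None, None, None, -0.8, -0.79, -0.79]
scene 0.3 [None, -0.79, 0.0, 0.01, 0.01, 0.0, 0.0]
scene 0.4 [0.0, 0.09, 0.1, 0.1, 0.02, 0.01, 0.08]
scene 0.5 [0.0, 0.29, 0.29, 0.17, 0.16, 0.27, 0.31]
scene 0.6 [0.0, 0.0, 0.1, 0.26, 0.26, 0.37, 0.39]
scene 0.7 [0.01, 0.0, 0.01, 0.26, 0.24, 0.36, 0.39]
```

Emit:
apply_moves([
  [0.77,0,0,0,0.0055,-0.0415,0.04],
  [0.77,0,0,0,0.0055,-0.0415,0.04],
  [0.77,0,0,0,0.0055,-0.0415,0.04],
  [0.77,0,0,0,0.0055,-0.0415,0.04],
  [0.77,-0.0166,0.0314,0.0041,0,0,0],
  [0.77,-0.0166,0.0314,0.0041,0,0,0],
  [0.77,-0.0166,0.0314,0.0041,0,0,0],
  [0.77,-0.0166,0.0314,0.0041,0,0,0],
  [0.77,-0.0166,0.0314,0.0041,0,0,0],
  [0.77,-0.0166,0.0314,0.0041,0,0,0],
  [0.77,-0.0166,0.0314,0.0041,0,0,0],
  [0.77,-0.0166,0.0314,0.0041,0,0,0],
  [0.77,-0.0166,0.0314,0.0041,0,0,0],
  [0.77,-0.0166,0.0314,0.0041,0,0,0],
  [0.77,-0.0166,0.0314,0.0041,0,0,0],
  [0.77,-0.0166,0.0314,0.0041,0,0,0],
  [0.77,-0.0166,0.0314,0.0041,0,0,0],
  [0.77,-0.0166,0.0314,0.0041,0,0,0],
  [0.77,-0.0166,0.0314,0.0041,0,0,0],
  [0.77,-0.0166,0.0314,0.0041,0,0,0],
])

```text
time_s: 1.77
tcp_pos: [0.4403, -0.156, 0.2506]
eef_rot: [-179.9, 15.1, 179.2]
contact_force: [-0.0, -1.1, 0.7]
gripper_width: 0.0673
gripper_force: 0.0
```

```bash
python3 - <<'E'
from h import *
go((.4855,-.1565,.130))
E
```

```text
t 1.77 p [ 0.4403 -0.156   0.2506] rpy [-179.93   15.08  179.17] F [-0.03 -1.12  0.67] j [  6.  -9. -35.   3. -49. -99.]
tool shift [-0.0122  0.0003  0.1282] rows>= 3.0889268862051344
```

Emit:
apply_moves([
  [0.77,-0.0024,0,0.0256,0,0,0],
  [0.77,-0.0024,0,0.0256,0,0,0],
  [0.77,-0.0024,0,0.0256,0,0,0],
  [0.77,-0.0024,0,0.0256,0,0,0],
  [0.77,-0.0024,0,0.0256,0,0,0],
  [0.77,0,0,0,0,0,0],
  [0.77,0,0,0,0,0,0],
])

```text
time_s: 2.35
tcp_pos: [0.4839, -0.1587, 0.1285]
eef_rot: [-179.9, 14.8, 179.2]
contact_force: [0.6, -0.2, 0.4]
gripper_width: 0.0678
gripper_force: 0.0
```

```bash
python3 - <<'E'
from h import *
from plant import *
import cv2
go((.501,-.1565,.072))
a=capture("scene")["frame"][90:280,200:420,::-1];b=capture("wrist")["frame"][:,:,::-1]
cv2.imwrite("pics/p1.png",np.hstack([cv2.resize(a,(400,345)),cv2.resize(b,(400,300))[:345]] if 0 else [cv2.resize(a,(400,345)),cv2.resize(b,(400,345))]))
E
```

```text
t 2.35 p [ 0.4839 -0.1587  0.1285] rpy [-179.89   14.8   179.16] F [ 0.55 -0.21  0.42] j [  5.   4. -41.   3. -30. -99.]
tool shift [-0.0021  0.0026  0.059 ] rows>= 1.417226165844887
```

View pics/p1.png

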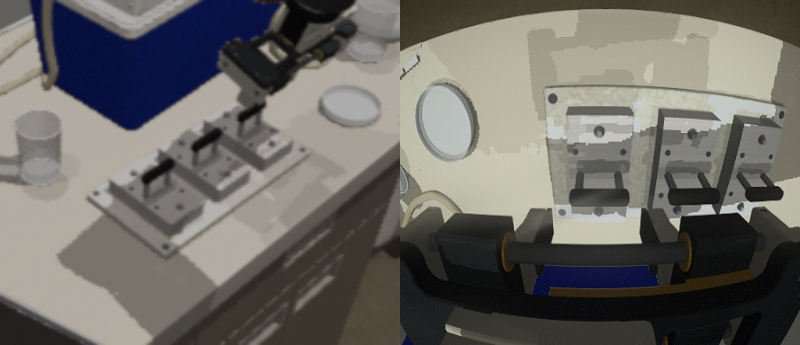

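The left half shows the gripper over plate c. In the wrist view, bar c spans about x 570–628 and sits between the fingers at about 540 and 645, so the alignment is good. I'm descending.

Emit:
apply_moves([
  [0.77,-0.0005,0.001,0.014,0,0,0],
  [0.77,-0.0005,0.001,0.015,0,0,0],
  [0.77,-0.0005,0,0.015,0,0,0],
  [0.77,-0.0005,0,0.015,0,0,0],
  [0.77,0,0,0,0,0,0],
  [0.77,0,0,0,0,0,0],
  [0.77,0,0,0,0,0,0],
])

```text
time_s: 3.03
tcp_pos: [0.5027, -0.157, 0.075]
eef_rot: [-179.9, 15.1, 179.2]
contact_force: [-1.0, -0.5, -0.5]
gripper_width: 0.067
gripper_force: 0.0
```

```bash
python3 - <<'E'
from h import *
from plant import *
import cv2
go((.501,-.1565,.072))
c=capture("scene");a=c["frame"][100:220,270:420,::-1];b=capture("wrist")["frame"][:,:,::-1]
cv2.imwrite("pics/p2.png",np.hstack([cv2.resize(a,(400,320)),cv2.resize(b[80:280,140:390],(400,320))]))
E
```

```text
t 3.03 p [ 0.5027 -0.157   0.075 ] rpy [-179.92   15.15  179.15] F [-0.96 -0.46 -0.55] j [   5.   11.  -44.    5.  -20. -100.]
tool shift [0.0024 0.0005 0.0025] rows>= 0.08349046608137536
```

View pics/p2.png

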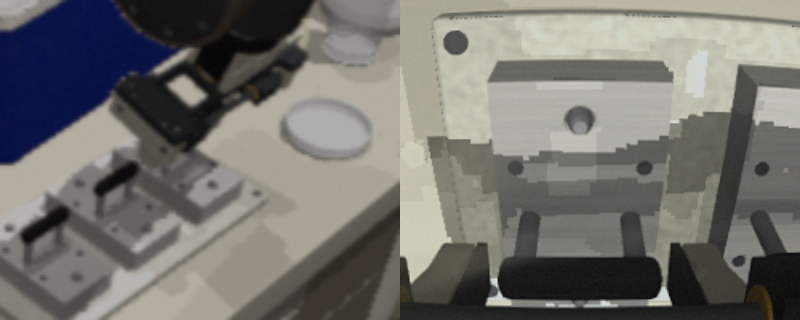

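The wrist view shows the bar at x 500–662, centred between the fingers at 490 and 668. I'm closing.

Emit:
apply_moves([
  [0.5,0,0,0,0,0,0],
  [0.5,0,0,0,0,0,0],
  [0.5,0,0,0,0,0,0],
  [0.5,0,0,0,0,0,0],
  [0.5,0,0,0,0,0,0],
  [0.5,0,0,0,0,0,0],
], newtons=30)

```text
time_s: 3.63
tcp_pos: [0.5024, -0.1569, 0.074]
eef_rot: [-179.9, 15.1, 179.2]
contact_force: [-2.8, 1.8, 7.2]
gripper_width: 0.0552
gripper_force: 30.0
```

Emit:
apply_moves([
  [0.5,-0.0005,0,-0.002,0,0,0],
  [0.5,-0.0005,0,-0.002,0,0,0],
  [0.5,-0.0005,0,-0.002,0,0,0],
  [0.5,-0.0005,0,-0.002,0,0,0],
  [0.5,-0.0005,0,-0.002,0,0,0],
  [0.5,0,0,0,0,0,0],
  [0.5,0,0,0,0,0,0],
  [0.5,0,0,0,0,0,0],
  [0.5,0,0,0,0,0,0],
])

```text
time_s: 4.38
tcp_pos: [0.5018, -0.157, 0.0836]
eef_rot: [-179.9, 15.0, 179.1]
contact_force: [-1.2, 0.7, -2.3]
gripper_width: 0.0559
gripper_force: 30.0
```

```bash
python3 - <<'E'
from h import *
from plant import *
for i in range(4): s=get_state();print(s["contact_force"].round(2),s["moment"].round(2));c=capture("scene")
go()
E
```

```text
[-1.16  0.68 -2.26] [0.03 1.06 0.  ]
[-0.15  0.7  -1.6 ] [0.05 1.05 0.  ]
[ 0.43 -1.03 -1.55] [-0.03  1.   -0.03]
[ 0.59  0.57 -2.4 ] [ 0.02  1.01 -0.  ]
t 4.58 p [ 0.5019 -0.1569  0.0836] rpy [-179.92   15.02  179.15] F [ 0.45 -0.08 -2.33] j [   5.   10.  -43.    4.  -22. -100.]
```

c reads about 2 N, so it's light. I'll reseat it and move to b.

Emit:
apply_moves([
  [0.5,0.0005,0,0.002,0,0,0],
  [0.5,0.0005,0,0.002,0,0,0],
  [0.5,0.0005,0,0.002,0,0,0],
  [0.5,0.0005,0,0.002,0,0,0],
  [0.5,0.0005,0,0.002,0,0,0],
  [0.5,0,0,0,0,0,0],
  [0.5,0,0,0,0,0,0],
  [0.77,0,0,0,0,0,0],
  [0.77,0,0,0,0,0,0],
  [0.77,0,0,0,0,0,0],
  [0.77,0,0,0,0,0,0],
  [0.77,0,0,0,0,0,0],
])

```text
time_s: 5.58
tcp_pos: [0.5022, -0.157, 0.0733]
eef_rot: [-179.9, 15.0, 179.2]
contact_force: [-0.2, -0.3, 0.3]
gripper_width: 0.0676
gripper_force: 0.0
```

```bash
python3 - <<'E'
from h import *
go((.5025,-.0620,.074))
E
```

```text
t 5.58 p [ 0.5022 -0.157   0.0733] rpy [-179.92   15.03  179.15] F [-0.16 -0.29  0.33] j [   5.   11.  -44.    5.  -20. -100.]
tool shift [ 0.0009  0.095  -0.0011] rows>= 2.277268796635474
```

Emit:
apply_moves([
  [0.77,0,0,-0.015,0,0,0],
  [0.77,0,0,-0.015,0,0,0],
  [0.77,0,0,-0.015,0,0,0],
  [0.77,0,0,-0.015,0,0,0],
  [0.77,0,0.019,0,0,0,0],
  [0.77,0,0.019,0,0,0,0],
  [0.77,0,0.019,0,0,0,0],
  [0.77,0,0.019,0,0,0,0],
  [0.77,0,0.019,0,0,0,0],
  [0.77,0,0,0,0,0,0],
  [0.77,0,0,0,0,0,0],
  [0.77,0,0,0,0,0,0],
])

```text
time_s: 6.58
tcp_pos: [0.488, -0.0617, 0.1312]
eef_rot: [-179.9, 15.0, 179.2]
contact_force: [0.1, -0.2, -0.8]
gripper_width: 0.0676
gripper_force: 0.0
```

```bash
python3 - <<'E'
from h import *
go((.5025,-.0620,.074))
E
```

```text
t 6.58 p [ 0.488  -0.0617  0.1312] rpy [-179.92   15.02  179.19] F [ 0.12 -0.16 -0.76] j [  19.    2.  -47.   11.  -28. -120.]
tool shift [ 0.0008 -0.0001  0.059 ] rows>= 1.4147081733980678
```

Next I descend, grip, and lift 10 mm.

Emit:
apply_moves([
  [0.77,0,0,0.015,0,0,0],
  [0.77,0,0,0.015,0,0,0],
  [0.77,0,0,0.015,0,0,0],
  [0.77,0,0,0.014,0,0,0],
  [0.77,0,0,0,0,0,0],
  [0.77,0,0,0,0,0,0],
  [0.5,0,0,0,0,0,0],
  [0.5,0,0,0,0,0,0],
  [0.5,0,0,0,0,0,0],
  [0.5,0,0,0,0,0,0],
  [0.5,0,0,0,0,0,0],
  [0.5,0,0,0,0,0,0],
], newtons=30)

```text
time_s: 7.58
tcp_pos: [0.5038, -0.0619, 0.0752]
eef_rot: [-179.9, 15.1, 179.2]
contact_force: [-1.4, -1.3, 6.9]
gripper_width: 0.0558
gripper_force: 30.0
```

Emit:
apply_moves([
  [0.5,-0.0005,0,-0.002,0,0,0],
  [0.5,-0.0005,0,-0.002,0,0,0],
  [0.5,-0.0005,0,-0.002,0,0,0],
  [0.5,-0.0005,0,-0.002,0,0,0],
  [0.5,-0.0005,0,-0.002,0,0,0],
  [0.5,0,0,0,0,0,0],
  [0.5,0,0,0,0,0,0],
  [0.5,0,0,0,0,0,0],
  [0.5,0,0,0,0,0,0],
])

```text
time_s: 8.33
tcp_pos: [0.503, -0.062, 0.0844]
eef_rot: [-179.9, 15.0, 179.2]
contact_force: [0.1, 0.6, -2.7]
gripper_width: 0.0556
gripper_force: 30.0
```

```bash
python3 - <<'E'
from h import *
from plant import *
for i in range(4): s=get_state();print(s["contact_force"].round(2),s["moment"].round(2));c=capture("scene")
go()
E
```

```text
[ 0.11  0.59 -2.69] [0.05 1.08 0.  ]
[ 0.22 -0.39 -2.36] [-0.03  1.06  0.01]
[-0.08  0.41 -2.1 ] [0.02 1.02 0.01]
[-0.24  0.4  -2.81] [-0.02  1.05 -0.02]
t 8.53 p [ 0.503  -0.062   0.0844] rpy [-179.91   15.02  179.15] F [ 0.63 -0.48 -2.21] j [  18.    8.  -50.   15.  -19. -123.]
```

b is also light at about 2.4 N, so I'll reseat it and move to a.

Emit:
apply_moves([
  [0.5,0.0005,0,0.002,0,0,0],
  [0.5,0.0005,0,0.002,0,0,0],
  [0.5,0.0005,0,0.002,0,0,0],
  [0.5,0.0005,0,0.002,0,0,0],
  [0.5,0.0005,0,0.002,0,0,0],
  [0.5,0,0,0,0,0,0],
  [0.5,0,0,0,0,0,0],
  [0.77,0,0,0,0,0,0],
  [0.77,0,0,0,0,0,0],
  [0.77,0,0,0,0,0,0],
  [0.77,0,0,0,0,0,0],
  [0.77,0,0,0,0,0,0],
])

```text
time_s: 9.53
tcp_pos: [0.5034, -0.062, 0.0742]
eef_rot: [-179.9, 15.0, 179.2]
contact_force: [0.4, 0.0, 0.1]
gripper_width: 0.0675
gripper_force: 0.0
```

Emit:
apply_moves([
  [0.77,0,0,-0.015,0,0,0],
  [0.77,0,0,-0.015,0,0,0],
  [0.77,0,0,-0.015,0,0,0],
  [0.77,0,0,-0.015,0,0,0],
  [0.77,0,0.019,0,0,0,0],
  [0.77,0,0.019,0,0,0,0],
  [0.77,0,0.019,0,0,0,0],
  [0.77,0,0.019,0,0,0,0],
  [0.77,0,0.019,0,0,0,0],
  [0.77,0,0,0,0,0,0],
  [0.77,0,0,0,0,0,0],
  [0.77,0,0,0,0,0,0],
])

```text
time_s: 10.53
tcp_pos: [0.489, 0.0332, 0.1318]
eef_rot: [-179.9, 15.0, 179.2]
contact_force: [-0.5, 0.0, 0.3]
gripper_width: 0.0674
gripper_force: 0.0
```

```bash
python3 - <<'E'
from h import *
from plant import *
import cv2
c=capture("top");P=cloud(c);Z=P[...,2]
m=np.zeros(Z.shape,bool);m[190:275,240:410]=1
for lo,hi in((.03,.045),(.065,.082)):
    n,L,s,ce=cv2.connectedComponentsWithStats((m&(Z>lo)&(Z<hi)).astype(np.uint8))
    for i in range(1,n):
        if s[i,4]>60: q=P[L==i];print(s[i,4],cv2.minAreaRect(q[:,:2].astype(np.float32)),np.median(q[:,2]))
go((.504,.0330,.074))
E
```

```text
612 ((0.5409703850746155, 0.031811635941267014), (0.06271811574697495, 0.042077887803316116), 88.67720031738281) 0.035747073891108816
503 ((0.5397952198982239, -0.06311726570129395), (0.06444946676492691, 0.0403691902756691), 88.61800384521484) 0.036151010169539255
1598 ((0.5005928874015808, -0.15750980377197266), (0.06564726680517197, 0.11421851068735123), 88.8529281616211) 0.03600553390704303
178 ((0.5001487731933594, -0.15643660724163055), (0.05419258773326874, 0.01191866584122181), 88.70372009277344) 0.07600637781405306
t 10.58 p [0.489  0.0329 0.1319] rpy [-179.91   15.01  179.14] F [ 0.89 -0.04  0.5 ] j [  32.    1.  -49.   18.  -28. -138.]
tool shift [0.0005 0.0004 0.0598] rows>= 1.433961045414034
```

c and b both measure as seated, with tops at z 0.036. I'll use a stronger grip on a.

Emit:
apply_moves([
  [0.77,0,0,0.015,0,0,0],
  [0.77,0,0,0.015,0,0,0],
  [0.77,0,0,0.015,0,0,0],
  [0.77,0,0,0.015,0,0,0],
  [0.77,0,0,0,0,0,0],
  [0.77,0,0,0,0,0,0],
  [0.5,0,0,0,0,0,0],
  [0.5,0,0,0,0,0,0],
  [0.5,0,0,0,0,0,0],
  [0.5,0,0,0,0,0,0],
  [0.5,0,0,0,0,0,0],
  [0.5,0,0,0,0,0,0],
], newtons=50)

```text
time_s: 11.58
tcp_pos: [0.5054, 0.0333, 0.0752]
eef_rot: [-180.0, 15.1, 179.2]
contact_force: [-1.5, -1.3, 7.4]
gripper_width: 0.0554
gripper_force: 50.0
```

Emit:
apply_moves([
  [0.5,-0.0005,0,-0.002,0,0,0],
  [0.5,-0.0005,0,-0.002,0,0,0],
  [0.5,-0.0005,0,-0.002,0,0,0],
  [0.5,-0.0005,0,-0.002,0,0,0],
  [0.5,-0.0005,0,-0.002,0,0,0],
  [0.5,0,0,0,0,0,0],
  [0.5,0,0,0,0,0,0],
  [0.5,0,0,0,0,0,0],
  [0.5,0,0,0,0,0,0],
])

```text
time_s: 12.33
tcp_pos: [0.5044, 0.0329, 0.0843]
eef_rot: [-179.9, 15.0, 179.1]
contact_force: [0.4, 1.5, -5.2]
gripper_width: 0.0554
gripper_force: 50.0
```

```bash
python3 - <<'E'
from h import *
from plant import *
for i in range(3): s=get_state();print(s["contact_force"].round(2),s["moment"].round(2));c=capture("scene")
go()
E
```

```text
[ 0.38  1.51 -5.17] [0.19 1.18 0.03]
[ 0.39 -0.15 -5.65] [0.18 1.17 0.04]
[ 0.77  0.65 -4.88] [0.18 1.16 0.1 ]
t 12.48 p [0.5045 0.0329 0.0843] rpy [-179.91   15.02  179.15] F [ 0.36  0.53 -5.21] j [  30.    7.  -54.   26.  -18. -144.]
```

a reads about 5.2 N, so it's the heavy one. I'm drawing it straight up.

Emit:
apply_moves([
  [0.5,-0.0018,0,-0.0068,0,0,0],
  [0.5,-0.0018,0,-0.0068,0,0,0],
  [0.5,-0.0018,0,-0.0068,0,0,0],
  [0.5,-0.0018,0,-0.0068,0,0,0],
  [0.5,-0.0018,0,-0.0068,0,0,0],
  [0.5,-0.0018,0,-0.0068,0,0,0],
  [0.5,-0.0018,0,-0.0068,0,0,0],
  [0.5,-0.0018,0,-0.0068,0,0,0],
  [0.5,-0.0018,0,-0.0068,0,0,0],
  [0.5,-0.0018,0,-0.0068,0,0,0],
  [0.5,0,0,0,0,0,0],
  [0.5,0,0,0,0,0,0],
  [0.5,0,0,0,0,0,0],
])

```text
time_s: 13.57
tcp_pos: [0.5041, 0.033, 0.1545]
eef_rot: [-179.9, 15.0, 179.1]
contact_force: [-0.2, -0.0, -5.4]
gripper_width: 0.0553
gripper_force: 50.0
```

```bash
python3 - <<'E'
from h import *
from plant import *
import cv2
np.set_printoptions(precision=4,suppress=True)
# tray fit: pad depth + colour from the first top image, rim centre
c=np.load("top.npz");P=cloud(c);f=c["frame"]
t=np.zeros(f.shape[:2],np.uint8);t[205:325,85:185]=1
for lo,hi in((.003,.0075),(.0125,.02)):
    m=((P[...,2]>lo)&(P[...,2]<hi)&(t>0)).astype(np.uint8)
    n,L,s,ce=cv2.connectedComponentsWithStats(m,connectivity=8);i=1+s[1:,4].argmax();q=P[L==i]
    print(s[i],cv2.minAreaRect(q[:,:2].astype(np.float32)),np.median(q[:,2]))
go((.445,.330,.16))
M=Ro.from_euler("z",25-.9,degrees=True).as_matrix()@np.array([[-1,0,0],[0,1,0],[0,0,-1.]])
M=Ro.from_matrix(M)*Ro.from_euler("y",-15,degrees=True)
go(None,M.as_euler("xyz",degrees=True))
p=get_state()["tcp_pos"];print(M.inv().apply(np.array([.445,.330,p[2]])-p), M.inv().apply([0,0,-1]))
a=capture("scene")["frame"][60:260,200:440,::-1];cv2.imwrite("pics/p3.png",cv2.resize(a,(720,600)))
E
```

```text
[  96  218   78   96 3917] ((0.44322437047958374, 0.33351194858551025), (0.1723070591688156, 0.1220063716173172), 15.522582054138184) 0.005261003933285324
[ 94 215  83 102 592] ((0.4434422552585602, 0.3319527506828308), (0.1799115091562271, 0.13058005273342133), 15.45172119140625) 0.015339382517684574
t 13.57 p [0.5041 0.033  0.1545] rpy [-179.92   15.01  179.14] F [-0.24 -0.01 -5.36] j [  32.    1.  -45.   15.  -32. -134.]
tool shift [ 0.0599  0.296  -0.0222] rows>= 7.262894990851417
t 13.57 p [0.5041 0.033  0.1545] rpy [-179.92   15.01  179.14] F [-0.24 -0.01 -5.36] j [  32.    1.  -45.   15.  -32. -134.]
rotvec(90deg units) [-0.0727 -0.0001 -0.2679]
[-0.0651  0.2952  0.0174] [0.2588 0.     0.9659]
```

View pics/p3.png

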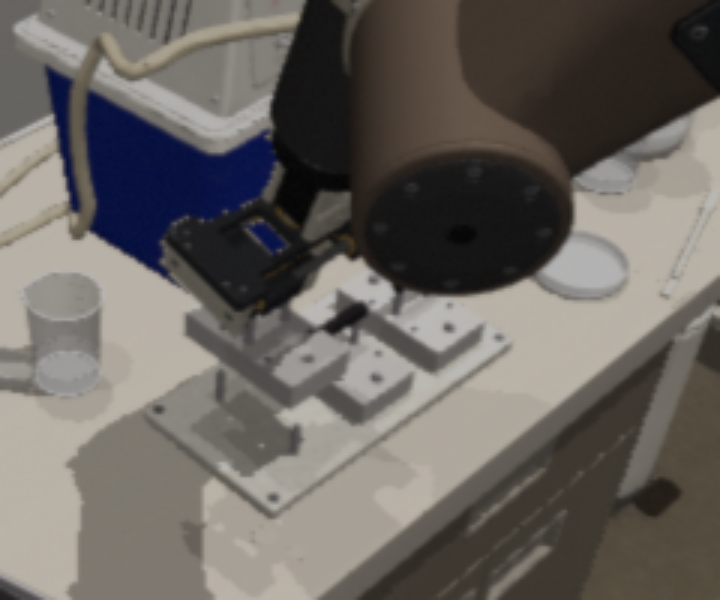

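The crop shows plate a level and well clear of its dowels (bases near (222,380) and (295,435)), with b and c still seated. I'm carrying it away from the bath first, then turning it.

Emit:
apply_moves([
  [0.5,0.003,0.007,-0.0007,0,0,0],
  [0.5,0.005,0.0138,-0.0014,0,0,0],
  [0.5,0.005,0.0138,-0.0014,0,0,0],
  [0.5,0.005,0.0138,-0.0014,0,0,0],
  [0.5,0.005,0.0138,-0.0014,0,0,0],
  [0.5,0.005,0.0138,-0.0014,0,0,0],
  [0.5,0.005,0.0138,-0.0014,0,0,0],
  [0.5,0.005,0.0138,-0.0014,0,0,0],
  [0.5,0.003,0.007,-0.0007,0,0,0],
  [0.5,0,0,0,-0.0073,0,-0.0268],
  [0.5,0,0,0,-0.0109,0,-0.0402],
  [0.5,0,0,0,-0.0109,0,-0.0402],
  [0.5,0,0,0,-0.0109,0,-0.0402],
  [0.5,0,0,0,-0.0109,0,-0.0402],
  [0.5,0,0,0,-0.0109,0,-0.0402],
  [0.5,0,0,0,-0.0109,0,-0.0401],
  [0.5,0,0,0,0,0,0],
  [0.5,0,0,0,0,0,0],
])

```text
time_s: 15.12
tcp_pos: [0.4636, 0.144, 0.1546]
eef_rot: [-180.0, 15.0, -156.0]
contact_force: [-0.3, 0.5, -5.2]
gripper_width: 0.055
gripper_force: 50.0
```

```bash
python3 - <<'E'
from h import *
go((.4435,.332,.12))
E
```

```text
t 15.12 p [0.4636 0.144  0.1546] rpy [-179.99   14.98 -156.05] F [-0.29  0.46 -5.25] j [  44.   -1.  -45.   10.  -32. -118.]
tool shift [-0.0471  0.18    0.0484] rows>= 4.610337646758314
```

Emit:
apply_moves([
  [0.5,-0.0017,0.0064,0.0017,0,0,0],
  [0.5,-0.0034,0.0129,0.0035,0,0,0],
  [0.5,-0.0034,0.0129,0.0035,0,0,0],
  [0.5,-0.0034,0.0129,0.0035,0,0,0],
  [0.5,-0.0034,0.0129,0.0035,0,0,0],
  [0.5,-0.0034,0.0129,0.0035,0,0,0],
  [0.5,-0.0034,0.0129,0.0035,0,0,0],
  [0.5,-0.0034,0.0129,0.0035,0,0,0],
  [0.5,-0.0034,0.0129,0.0035,0,0,0],
  [0.5,-0.0034,0.0129,0.0035,0,0,0],
  [0.5,-0.0034,0.0129,0.0035,0,0,0],
  [0.5,-0.0034,0.0129,0.0035,0,0,0],
  [0.5,-0.0034,0.0129,0.0035,0,0,0],
  [0.5,-0.0034,0.0129,0.0035,0,0,0],
  [0.5,-0.0017,0.0064,0.0017,0,0,0],
  [0.5,0,0,0,0,0,0],
  [0.5,0,0,0,0,0,0],
  [0.5,0,0,0,0,0,0],
])

```text
time_s: 16.62
tcp_pos: [0.443, 0.3324, 0.1196]
eef_rot: [-180.0, 15.0, -155.9]
contact_force: [-0.1, -0.8, -5.5]
gripper_width: 0.0551
gripper_force: 50.0
```

```bash
python3 - <<'E'
from h import *
from plant import *
import cv2
go((.4435,.332,.067))
c=capture("scene");cv2.imwrite("pics/p4.png",cv2.resize(c["frame"][180:340,130:300,::-1],(637,600)))
E
```

```text
t 16.62 p [0.443  0.3324 0.1196] rpy [-179.97   14.97 -155.91] F [-0.1  -0.76 -5.52] j [  62.    9.  -44.   21.  -27. -146.]
tool shift [ 0.0133 -0.0006  0.0509] rows>= 1.26196188934073
```

View pics/p4.png

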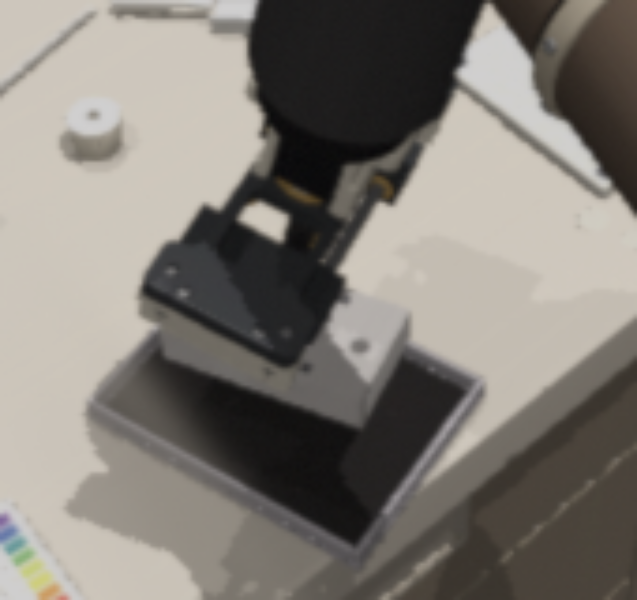

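The view shows the plate held level over the tray (corners near (90,405), (360,555), (485,385)). I'm lowering it slowly.

Emit:
apply_moves([
  [0.5,0.0014,0,0.0053,0,0,0],
  [0.5,0.0014,0,0.0053,0,0,0],
  [0.5,0.0014,0,0.0053,0,0,0],
  [0.5,0.0014,0,0.0053,0,0,0],
  [0.5,0.0014,0,0.0053,0,0,0],
  [0.5,0.0014,0,0.0053,0,0,0],
  [0.5,0.0014,0,0.0053,0,0,0],
  [0.5,0.0014,0,0.0053,0,0,0],
  [0.5,0.0004,0,0.0015,0,0,0],
  [0.5,0.0004,0,0.0015,0,0,0],
  [0.5,0,0,0,0,0,0],
  [0.5,0,0,0,0,0,0],
  [0.5,0,0,0,0,0,0],
])

```text
time_s: 17.75
tcp_pos: [0.4436, 0.3334, 0.0732]
eef_rot: [180.0, 15.0, -155.9]
contact_force: [0.5, -0.2, -6.3]
gripper_width: 0.0553
gripper_force: 50.0
```

Emit:
apply_moves([
  [0.5,0.0003,0,0.001,0,0,0],
  [0.5,0.0003,0,0.001,0,0,0],
  [0.5,0.0003,0,0.001,0,0,0],
  [0.5,0.0003,0,0.001,0,0,0],
  [0.5,0,0,0,0,0,0],
  [0.5,0,0,0,0,0,0],
])

```text
time_s: 18.25
tcp_pos: [0.4433, 0.3329, 0.0686]
eef_rot: [-180.0, 15.0, -155.9]
contact_force: [-0.4, -0.8, -5.7]
gripper_width: 0.055
gripper_force: 50.0
```

Emit:
apply_moves([
  [0.5,0.0002,0,0.0007,0,0,0],
  [0.5,0.0002,0,0.0007,0,0,0],
  [0.5,0,0,0,0,0,0],
  [0.5,0,0,0,0,0,0],
])

```text
time_s: 18.58
tcp_pos: [0.4433, 0.3331, 0.0673]
eef_rot: [-180.0, 15.0, -155.9]
contact_force: [-0.0, 0.1, -5.1]
gripper_width: 0.0554
gripper_force: 50.0
```

Emit:
apply_moves([
  [0.5,0.0001,0,0.0006,0,0,0],
  [0.5,0.0002,0,0.0006,0,0,0],
  [0.5,0,0,0,0,0,0],
  [0.5,0,0,0,0,0,0],
])

```text
time_s: 18.92
tcp_pos: [0.4434, 0.3332, 0.0672]
eef_rot: [180.0, 15.1, -155.9]
contact_force: [-10.4, -4.4, 11.1]
gripper_width: 0.0554
gripper_force: 50.0
```

Contact made. I'm releasing and backing off.

Emit:
apply_moves([
  [0.77,0,0,0,0,0,0],
  [0.77,0,0,0,0,0,0],
  [0.77,0,0,0,0,0,0],
  [0.77,0,0,0,0,0,0],
  [0.77,0,0,0,0,0,0],
  [0.77,0,0,-0.01,0,0,0],
  [0.77,0,0,-0.01,0,0,0],
  [0.77,0,0,-0.015,0,0,0],
  [0.77,0,0,-0.015,0,0,0],
  [0.77,0,0,-0.02,0,0,0],
  [0.77,0,0,-0.03,0,0,0],
  [0.77,0,0,-0.03,0,0,0],
  [0.77,0,0,-0.03,0,0,0],
  [0.77,0,0,0,0,0,0],
  [0.77,0,0,0,0,0,0],
  [0.77,0,0,0,0,0,0],
])

```text
time_s: 20.25
tcp_pos: [0.4054, 0.316, 0.2203]
eef_rot: [180.0, 15.0, -155.9]
contact_force: [0.8, 0.2, -1.5]
gripper_width: 0.0674
gripper_force: 0.0
```

```bash
python3 - <<'E'
from h import *
from plant import *
import cv2
go()
c=capture("top");P=cloud(c);Z=P[...,2];c2=capture("scene")
cv2.imwrite("pics/p5.png",np.vstack([cv2.resize(c["frame"][130:330,70:420,::-1],(525,300)),cv2.resize(c2["frame"][100:340,100:450,::-1],(525,300))]))
for lo,hi in((.025,.045),(.06,.082)):
    m=np.zeros(Z.shape,bool);m[190:325,80:410]=1
    n,L,s,ce=cv2.connectedComponentsWithStats((m&(Z>lo)&(Z<hi)).astype(np.uint8))
    for i in range(1,n):
        if s[i,4]>60: q=P[L==i];A=np.c_[q[:,:2],np.ones(len(q))];k=np.linalg.lstsq(A,q[:,2],rcond=None)[0];print(s[i,4],cv2.minAreaRect(q[:,:2].astype(np.float32)),np.median(q[:,2]),"slope",k[:2].round(3))
k=(Z>.02)&(Z<.12);k[:130]=0;k[185:]=0;k[:,:220]=0;k[:,262:]=0;print("beaker",P[k].min(0),P[k].max(0))
E
```

```text
t 20.25 p [0.4054 0.316  0.2203] rpy [ 179.98   15.01 -155.9 ] F [ 0.76  0.16 -1.48] j [  67.   -2.  -38.   15.  -44. -142.]
1645 ((0.5019208788871765, -0.06264118105173111), (0.06527786701917648, 0.11592581123113632), 88.89218139648438) 0.035888885810195226 slope [ 0.    -0.016]
1635 ((0.5007538795471191, -0.15728385746479034), (0.06548195332288742, 0.11527109891176224), 89.46459197998047) 0.03603384582704772 slope [-0.002 -0.016]
678 ((0.4711264967918396, 0.34489521384239197), (0.05088777095079422, 0.06439445167779922), 24.29576301574707) 0.02787527347084595 slope [ 0.001 -0.003]
170 ((0.5011913776397705, -0.061854057013988495), (0.054743338376283646, 0.010353099554777145), 88.39491271972656) 0.07618744375596631 slope [ 0.037 -0.018]
178 ((0.500296950340271, -0.15615111589431763), (0.053760044276714325, 0.01190867554396391), 89.13119506835938) 0.07578388980386003 slope [ 0.141 -0.027]
beaker [0.63087378 0.06830144 0.02003263] [0.69512169 0.13199457 0.09365391]
```

View pics/p5.png

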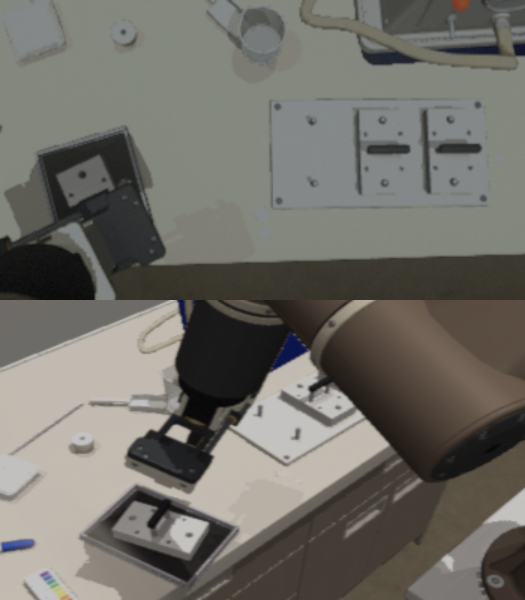

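Plate a lies flat inside the tray with its top at z≈0.028. b and c are seated, the beaker hasn't moved, and the gripper is clear.

```bash
python3 -c "
from plant import *
print(close_job())"
```

```text
the job is handed in; nothing more can be done
None
```

I found plate_a to be the heavy one (about 5.3 N, against about 2 N for plate_b and plate_c), laid it flat in the tray and handed the job in at about 20 s; the last camera check showed the other two plates seated and the beaker unmoved, but no verdict came back.

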